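Bring the flanged press adaptor round to the pointer

ROBOT

A 7-joint arm with a two-finger parallel gripper is mounted at the origin on the work surface. World frame = base frame: x ahead of the robot, y to its left, z up, the work surface at z = 0. Lengths are in m, angles in rad, forces in N, time in s.
With the tool pointing down it reaches from about 0.425 to 0.875 m from the base axis. Payload 4.7 kg.
Tool frame: the origin (TCP) lies at the very end of the fingers, on their centre line; the grasp point (between the pads) lies 19 mm behind it; z points along the fingers, y is the line along which they close (so a half turn about z gives the same grasp; the last joint's range is limited). The gripper opens to 87 mm and grips with 3 to 60 N. Pads are 19 mm wide; open, the fingers measure 117 mm over their backs; the gripper's body (75 mm by 190 mm) begins 51 mm behind the grasp point.
Start: joints at [0.014, 0.321, -0.07, 1.45, 0.023, 1.371, -0.057], TCP at [0.65, -0, 0.223] pointing down, gripper open.
Joint ranges: [-2.86, 2.86], [-0.3, 2.09], [-1.38, 1.24], [0.06, 2.45], [-1.56, 4.7], [0.09, 2.05], [-2.69, 2.69]. Speed limits (rad/s): [2.57, 2.57, 3.14, 3.14, 3.14, 3.14, 3.14].

INTERFACE

Orientations are given as a rotation vector (axis times angle).
In Python, from bench import ctrl, get_image, job gives the robot as it stands.
- The arm moves only by the shell command python3 -m crank 'ROWS' [FORCE]. ROWS is JSON, a list that holds one entry, the list of rows, each a list of 5 numbers: the shift along the tool's x, y, z in mm, then the turn about the tool's z in rad, then the closure, from -1 (fully open) to 1 (shut), so that 0 is half open. A call has 1 to 10 rows; each row shifts and turns the commanded pose from where the row before left it, along the tool's axes as they then stand; what a row does not reach is not made up. A row lasts 1/12 s, in which the tool goes at most 41.7 mm and 7.16 degrees, less where a joint would pass 70% of its speed; a pose out of reach is approached as far as the arm can. A call with a gripper value outside its range is refused whole. The fingers move at their own pace and stop on an object; FORCE is the grip in N (left out, the last holds). Time passes only in rows, so rows that do not move let the fingers close. It gives the time, the measured TCP pose, the force, the opening and the grip force at its end, in the units of the state.
- ctrl.get_state(): the state, without advancing time (a new reading comes with each control period).
- get_image(name): name is "scene" or "side" or "wrist"; returns a dict with "pixels" (384x512x3 uint8, red, green, blue), "fx", "fy", "cx", "cy" (pixels), "T" (4x4, takes a point from camera to world coordinates); the wrist camera has in their place "T_tool_cam" (4x4, takes a point from camera to tool coordinates, whose origin is the TCP and whose axes are the flange's). Camera axes: x right, y down, z forward; pixel columns grow to the right and rows downward; lengths in m; the calibration is good to about 2 mm. A picture is of the moment at which its call begins: read the wrist's pose just before it. There is no depth.
- job.close_job(): hands the job in; it is judged then, once.
The state is a dict: "time": time; "joint_positions": joint angles; "qd": joint speeds; "joint_torque": joint torques, N m; "position": TCP position; "tool_rot": TCP orientation; "ft_force": force on the tool from outside, world axes, zero at the start; "torque": the same for the moment, N m; "grip_width": opening from 0.0 (shut) to 1.0 (fully open); "grip_force": force on a finger pad.
Only numpy, scipy, OpenCV 4.12 (cv2) and the standard library are available. Lean on these libraries where they do the work, as an engineer would, in place of code of your own. Each camera call takes 0.05 s, during which the arm holds its last target. There are 200 camera calls.

TASK

Push on the rim posts of the press-adaptor carousel with your fingertips to turn it until the flanged adaptor (the one with the wide flat round flange on top) stands in front of the fixed pointer, lined up with it. Let the adaptors ride on the deck: do not touch, lift or knock over any of them, leave the other things on the bench alone, and finish with the carousel standing still.

Things in the scene. Friction and masses are not known exactly. Their poses are not given: they have to be found in the camera images.
- turntable: round turning deck, 250 mm across, 16 mm thick, black rubber top 34 mm above the bench; origin on its vertical axis, 18 mm above the bench; z up, x and y turn with it. Stubs for the adaptors 62 mm from the axis at 0, 90, 180, 270 degrees from its x axis. Turns endlessly either way; friction (0.25 N m, 2 to 3 N at a post) stops it almost as soon as it is not pushed.
- rim_post (a point): top centre of one of four equal steel rim posts fixed to the deck, 14 mm across, standing 46 mm above the deck's top, 115 mm from the axis, at 45 (this one), 135, 225 and 315 degrees from the deck's x axis (counter-clockwise from above)
- pickup (a point): fixed point at the height of the deck's top, 62 mm from the turntable's axis on the line to the pointer: the flanged adaptor's axis must come to stand here
- pointer_tip (a point): tip of the fixed pointer, a small aluminium cone on a short aluminium post beside the deck, roughly on the side nearest the robot; the tip is 132 mm from the turntable's axis, 25 mm above the bench, and points at the axis; its post is 24 mm across, 35 mm tall, 165 mm from the axis
- flanged_adaptor_center (a point): a loose steel press adaptor, 48 mm tall and 38 mm across its foot, standing over a locating stub (20 mm wide, 12 mm tall) on the deck, 62 mm from the turntable's axis; this one has a flat round flange, 56 mm across and 8 mm thick, at its top. The point is on its axis, half-way up (24 mm above the deck)
- plain_sleeve_center (a point): a loose steel press adaptor, 48 mm tall and 38 mm across its foot, standing over a locating stub (20 mm wide, 12 mm tall) on the deck, 62 mm from the turntable's axis; this one is a plain open tube. The point is on its axis, half-way up
- stepped_adaptor_center (a point): a loose steel press adaptor, 48 mm tall and 38 mm across its foot, standing over a locating stub (20 mm wide, 12 mm tall) on the deck, 62 mm from the turntable's axis; this one steps down to a 20 mm wide nose over its upper 20 mm. The point is on its axis, half-way up
- cone_adaptor_center (a point): a loose steel press adaptor, 48 mm tall and 38 mm across its foot, standing over a locating stub (20 mm wide, 12 mm tall) on the deck, 62 mm from the turntable's axis; this one tapers to a blunt cone point. The point is on its axis, half-way up
- joint_cross_center (a point): bystander: a loose universal-joint cross lying on the bench, 88 mm across its arms, 26 mm tall; the point is its centre
- spanner: bystander: a loose open-ended spanner, 170 mm long, lying on the bench along its own x axis
- grease_tin_center (a point): bystander: a loose grey tin, 66 mm across, 70 mm tall, standing on the bench; the point is half-way up its axis
Things that resemble listed ones, but are neither listed nor needed, are in the scene too. Leave any turquoise look-alike of the part that bears plain_sleeve_center alone.

How it is judged:
By the outcome, as a careful person would: the job done as asked, in the order asked, and still so for the second after the job is handed in, with the robot touching nothing.
It also fails if it takes over 48 s, if anything falls off the work surface, if the arm or the gripper's body presses on something with over 40 N, if the wrist force passes 120 N, or if a joint passes its speed limit or range.

## Working session

There is one attempt and no reset: what is moved stays moved. The work goes in short steps, Python scripts to look and compute and a shell command to move; the robot and the scene stay as the last step left them, time stands still between calls to the robot, and variables do not carry over. Pictures are saved under pics/ and viewed, at most 10 in all, crops included, and the job is handed in when it is done.

```bash
mkdir -p pics; python3 - <<'E'
from bench import ctrl,get_image
import cv2,numpy as np
s=ctrl.get_state();print(s['time'],s['position'],s['tool_rot'],s['grip_width'])
for n in("scene","side"):
    g=get_image(n);cv2.imwrite(f"pics/{n}0.png",g["pixels"][:,:,::-1]);print(n,g["fx"],g["cx"],g["cy"],np.round(g["T"],3).tolist())
E
```

```text
0.0 [ 6.49450401e-01 -7.87354234e-05  2.21458146e-01] [-2.22055785 -2.22053541  0.00224725] 1.0011889655407484
scene 383.42718172316285 254.3426931705569 185.99854191258075 [[0.718, 0.473, -0.51, 1.046], [0.696, -0.493, 0.522, -0.494], [-0.004, -0.73, -0.683, 0.753], [0.0, 0.0, 0.0, 1.0]]
side 470.90721482287785 263.0554796559469 189.99371526481883 [[-0.951, -0.179, 0.251, 0.282], [-0.308, 0.504, -0.807, 0.83], [0.017, -0.845, -0.534, 0.608], [0.0, 0.0, 0.0, 1.0]]
```

View pics/scene0.png

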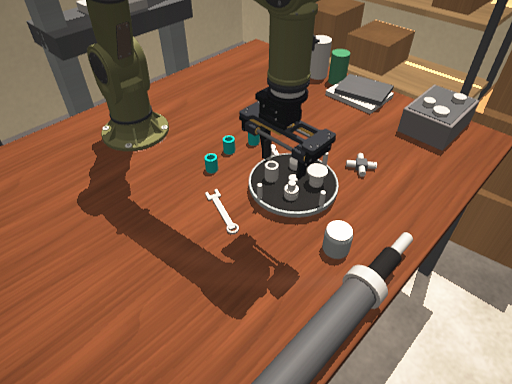

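View pics/side0.png

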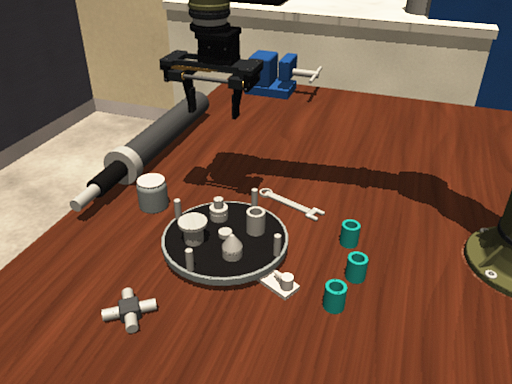

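The scene view shows the deck at about (293,183). In the side view the deck is at (225,238), the flanged adaptor at (193,224), the posts near (178,205), (255,192), (277,240) and (189,255), and the pointer near (280,283). I'll enlarge the side view.

```bash
python3 - <<'E'
import cv2
a=cv2.imread("pics/side0.png")[180:310,150:310];cv2.imwrite("pics/c1.png",cv2.resize(a,None,fx=4.6,fy=4.6,interpolation=cv2.INTER_CUBIC))
E
```

```text
(no output)
```

View pics/c1.png

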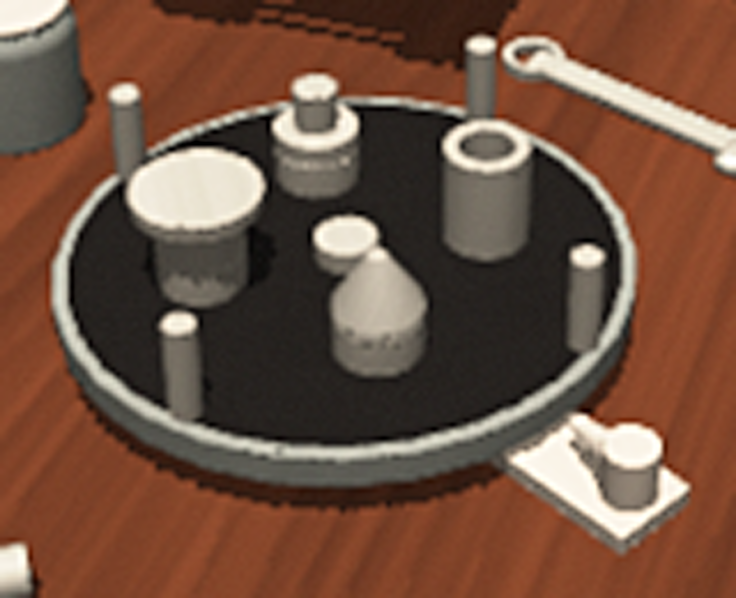

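The crop shows post tops at (125,93), (481,45), (587,255) and (180,323). The flange top is at (196,190), the sleeve top at (487,146), the nose top at (315,87), the pointer post top at (633,440) and the tip at (577,420).

```bash
cat >h.py <<'E'
import numpy as np
def ray(g,u,v,z,T=None):
    T=g["T"] if T is None else T
    d=T[:3,:3]@[(u-g["cx"])/g["fx"],(v-g["cy"])/g["fy"],1];o=T[:3,3]
    return (o+d*(z-o[2])/d[2])[:2]
E
python3 - <<'E'
from bench import get_image
from h import *
g=get_image("side")
P={}
for n,u,v,z in [("pA",125,93,.08),("pB",481,45,.08),("pC",587,255,.08),("pD",180,323,.08),("fl",196,190,.082),("sl",487,146,.082),("st",315,87,.082),("cone",378,252,.082),("ptr",633,440,.035),("tip",577,420,.025)]:
    P[n]=ray(g,150+u/4.6-.4,180+v/4.6-.4,z)
c=np.mean([P[k] for k in("pA","pB","pC","pD")],0);print("c",c)
for n,p in P.items():
    d=p-c;print(n,np.round(p,4),"r",round(np.hypot(*d)*1e3,1),"ang",round(np.degrees(np.arctan2(d[1],d[0])),1))
E
```

```text
c [0.57084017 0.14721287]
pA [0.6835 0.1248] r 114.8 ang -11.2
pB [0.5488 0.0351] r 114.2 ang -101.1
pC [0.4586 0.169 ] r 114.3 ang 169.0
pD [0.5925 0.2599] r 114.8 ang 79.1
fl [0.622  0.1827] r 62.3 ang 34.8
sl [0.5194 0.1133] r 61.6 ang -146.6
st [0.6055 0.0954] r 62.3 ang -56.2
cone [0.5366 0.1968] r 60.3 ang 124.6
ptr [0.424  0.2182] r 163.1 ang 154.2
tip [0.4506 0.2037] r 132.8 ang 154.9
```

The measurements agree with the given sizes: the posts are at r = 114–115 mm and the adaptors at r = 60–62 mm. The flange is at 34° and the pointer at 154.5°, so the deck needs about +120.5° CCW. I'll straddle post B (at -101°) with half-open fingers and follow the arc.

```bash
python3 -m crank '[[[11.4,-33.6,0,0,0.2],[11.4,-33.6,0,0,0.2],[11.5,-33.5,0,0,0.2],[0,0,0,0.0965,0.2],[0,0,0,0.0965,0.2],[0,0,35,0,0.2],[0,0,35,0,0.2],[0,0,25,0,0.2],[0,0,0,0,0.2],[0,0,0,0,0.2]]]' 
python3 - <<'E'
from bench import get_image,ctrl
from h import *
import cv2
from scipy.spatial.transform import Rotation as R
s=ctrl.get_state();print(s['time'],s['position'],s['tool_rot'],s['grip_width'])
Rm=R.from_rotvec(s['tool_rot']).as_matrix();print("psi",np.degrees(np.arctan2(Rm[1,1],Rm[0,1])),"x->",Rm[:,0])
g=get_image("wrist");cv2.imwrite("pics/w1.png",g["pixels"][:,:,::-1])
T=np.eye(4);T[:3,:3]=Rm;T[:3,3]=s['position'];C=T@g["T_tool_cam"]
q=np.linalg.inv(C)@[0.5488,0.0343,.08,1];print("expect post px",g["fx"]*q[0]/q[2]+g["cx"],g["fy"]*q[1]/q[2]+g["cy"])
g=get_image("side");print("tin",ray(g,152,183,.07))
E
```

```text
time: 0.98
position: [0.5482, 0.0342, 0.1265]
tool_rot: [-2.424, -1.996, 0.004]
ft_force: [-0.0, -0.1, 0.2]
grip_width: 0.412
grip_force: 0.0
0.9833 [0.54821812 0.03417989 0.12654217] [-2.4236688  -1.99599743  0.00413901] 0.41189144267747607
psi -11.054175120536735 x-> [ 1.91734338e-01  9.81446468e-01 -8.80302609e-04]
expect post px 256.074655523635 210.01633432839367
tin [0.77164452 0.06968014]
```

View pics/w1.png

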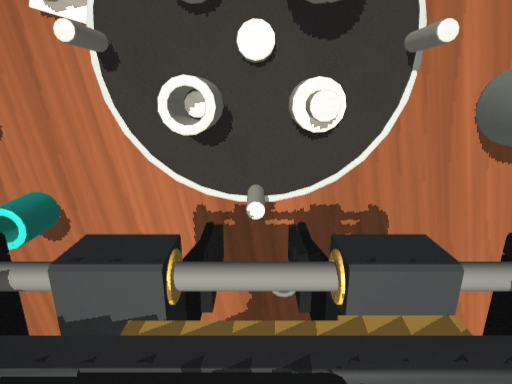

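The wrist view shows the post top at (256,210), where I expected it, between the fingertips at x≈215 and 297. I'll descend and start the arc.

```bash
python3 -m crank '[[[0,0,25,0,0.2],[0,0,25,0,0.2],[0,0,25,0,0.2],[0,0,0,0,0.2],[0,4,0.0,-0.035,0.2],[0.1,4,0,-0.035,0.2],[0.1,4,0,-0.035,0.2],[0.3,8,0,-0.07,0.2],[0.3,8,0,-0.07,0.2],[0.3,8,0,-0.07,0.2]]]' && python3 - <<'E'
from bench import ctrl
import numpy as np
s=ctrl.get_state();d=np.array(s['position'][:2])-[.5708,.1472];print(np.hypot(*d),np.degrees(np.arctan2(d[1],d[0])),s['ft_force'])
E
```

```text
time: 1.92
position: [0.586, 0.0336, 0.0552]
tool_rot: [2.078, 2.356, 0.002]
ft_force: [-2.3, 0.4, -0.0]
grip_width: 0.401
grip_force: 1.2
0.11463632534475063 -82.36278865352362 [-2.33915082  0.38713285 -0.03524396]
```

```bash
python3 -m crank '[[[0.28,8,0,-0.07,0.2],[0.28,8,0,-0.07,0.2],[0.28,8,0,-0.07,0.2],[0.28,8,0,-0.07,0.2],[0.28,8,0,-0.07,0.2],[0.28,8,0,-0.07,0.2],[0.28,8,0,-0.07,0.2],[0.28,8,0,-0.07,0.2],[0.28,8,0,-0.07,0.2],[0.28,8,0,-0.07,0.2]]]' && python3 - <<'E'
from bench import ctrl
import numpy as np
s=ctrl.get_state();d=np.array(s['position'][:2])-[.5708,.1472];print(np.hypot(*d),np.degrees(np.arctan2(d[1],d[0])),s['ft_force'])
E
```

```text
time: 2.75
position: [0.6559, 0.0685, 0.0554]
tool_rot: [1.145, 2.925, -0.0]
ft_force: [-3.1, -0.2, 0.1]
grip_width: 0.404
grip_force: 1.1
0.11589902733470414 -42.78951507973843 [-3.1211142  -0.23958489  0.09895802]
```

```bash
python3 -m crank '[[[0.3,8,0,-0.07,0.2],[0.3,8,0,-0.07,0.2],[0.3,8,0,-0.07,0.2],[0.3,8,0,-0.07,0.2],[0.3,8,0,-0.07,0.2],[0.3,8,0,-0.07,0.2],[0.3,8,0,-0.07,0.2],[0.3,8,0,-0.07,0.2],[0.3,8,0,-0.07,0.2],[0.3,8,0,-0.07,0.2]]]' && python3 -m crank '[[[0.3,8,0,-0.07,0.2],[0.3,8,0,-0.07,0.2],[0.3,8,0,-0.07,0.2],[0.3,8,0,-0.07,0.2],[0.1,4,0,-0.035,0.2],[0.1,4,0,-0.035,0.2],[0,0,0,0,0.2],[0,0,0,0,0.2]]]' && python3 - <<'E'
from bench import ctrl,get_image
import numpy as np,cv2
s=ctrl.get_state();d=np.array(s['position'][:2])-[.5708,.1472];print(np.hypot(*d),np.degrees(np.arctan2(d[1],d[0])),s['ft_force'])
a=get_image("side")["pixels"][180:310,150:310,::-1];cv2.imwrite("pics/c2.png",cv2.resize(a,None,fx=4.6,fy=4.6,interpolation=cv2.INTER_CUBIC))
E
```

```text
time: 3.58
position: [0.6866, 0.1396, 0.0554]
tool_rot: [0.074, 3.139, -0.003]
ft_force: [-1.3, -2.5, -0.7]
grip_width: 0.403
grip_force: 1.1
time: 4.25
position: [0.6818, 0.1806, 0.0552]
tool_rot: [-0.468, 3.103, -0.0]
ft_force: [-0.5, 0.6, -0.4]
grip_width: 0.4
grip_force: 0.1
0.1158597462733004 16.729595945910553 [-0.523928    0.64875054 -0.41985773]
```

View pics/c2.png

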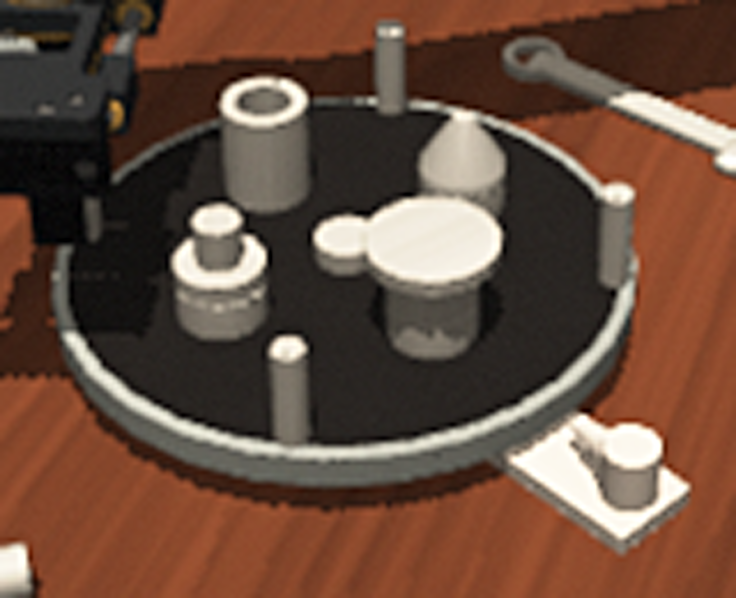

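The crop shows everything upright. Visible post tops are at (390,30), (617,193) and (288,345), and the flange top is at about (434,240).

```bash
python3 - <<'E'
from bench import get_image
from h import *
g=get_image("side");c=np.array([.5708,.1472])
for n,u,v,z in [("p3",390,30,.08),("p4",617,193,.08),("p1",288,345,.08),("fl",434,239,.082),("ptr",633,442,.035),("tip",575,421,.025)]:
    d=ray(g,150+u/4.6-.4,180+v/4.6-.4,z)-c;print(n,"r",round(np.hypot(*d)*1e3,1),"ang",round(np.degrees(np.arctan2(d[1],d[0])),1))
E
```

```text
p3 r 112.5 ang -78.8
p4 r 114.3 ang -168.7
p1 r 113.3 ang 101.2
fl r 62.5 ang 146.6
ptr r 163.8 ang 153.9
tip r 132.6 ang 154.4
```

```bash
python3 -m crank '[[[0,4,0,-0.035,0.2],[0.1,4,0,-0.035,0.2],[0.1,4,0,-0.035,0.2],[0,4,0,-0.035,0.2],[0,0,0,0,0.2],[0,0,0,0,0.2],[0,-4,0,0,0.2],[0,-5,0,0,0.2],[0,0,0,0,0.2]]]' && python3 -m crank '[[[0,0,-20,0,0.2],[0,0,-30,0,0.2],[0,0,-30,0,0.2],[0,0,-40,0,0.2],[0,0,-40,0,0.2],[0,0,-40,0,0.2],[0,0,0,0,0.2],[0,0,0,0,0.2],[0,0,0,0,0.2]]]' && python3 - <<'E'
from bench import ctrl,get_image
import cv2,pickle
s=ctrl.get_state();g=get_image("wrist");pickle.dump((s,g),open("w2.pkl","wb"))
print(s['position'],abs(s['qd']).max() if hasattr(s['qd'],'max') else s['qd'])
cv2.imwrite("pics/w2.png",cv2.resize(g["pixels"][:,:,::-1],(768,576),interpolation=cv2.INTER_CUBIC))
E
```

```text
time: 5.1
position: [0.6789, 0.1853, 0.0523]
tool_rot: [0.684, -3.066, 0.002]
ft_force: [-0.9, 0.3, -0.3]
grip_width: 0.404
grip_force: 0.0
time: 5.85
position: [0.6781, 0.1871, 0.2522]
tool_rot: [0.687, -3.065, 0.0]
ft_force: [0.0, -0.2, 0.1]
grip_width: 0.402
grip_force: 0.0
[0.67813612 0.18708212 0.25220315] 0.03444082376508817
```

View pics/w2.png

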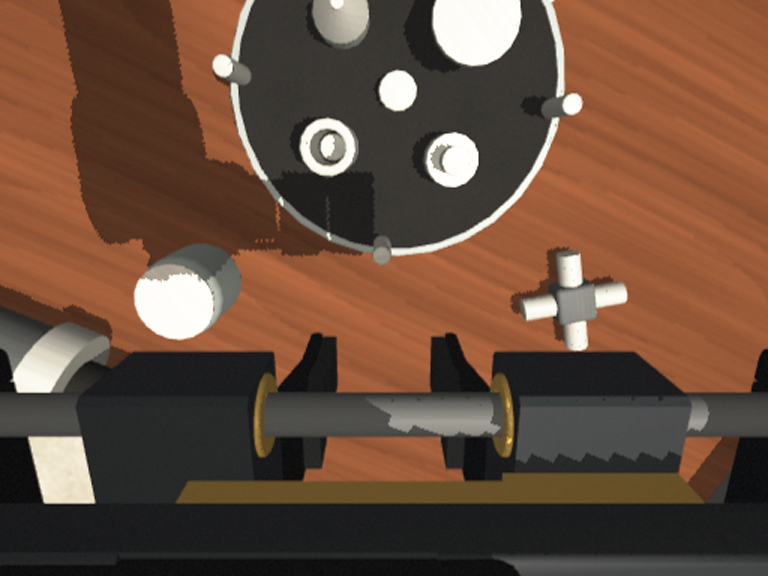

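The pointer is out of the wrist view, beyond the top edge. The flange is at (478,25) and the adaptors are upright. I'll move inward over the deck at this height to see the pointer.

```bash
python3 -m crank '[[[35,0,0,0,0.2],[35,0,0,0,0.2],[35,0,0,0,0.2],[20,0,0,0,0.2],[0,0,0,0,0.2],[0,0,0,0,0.2],[0,0,0,0,0.2],[0,0,0,0,0.2]]]' && python3 - <<'E'
from bench import ctrl,get_image
import cv2,pickle
s=ctrl.get_state();g=get_image("wrist");pickle.dump((s,g),open("w3.pkl","wb"))
cv2.imwrite("pics/w3.png",cv2.resize(g["pixels"][:,:,::-1],(768,576),interpolation=cv2.INTER_CUBIC))
E
```

```text
time: 6.57
position: [0.5657, 0.1344, 0.2517]
tool_rot: [0.688, -3.064, -0.001]
ft_force: [-0.5, 0.3, -0.8]
grip_width: 0.399
grip_force: 0.0
```

View pics/w3.png

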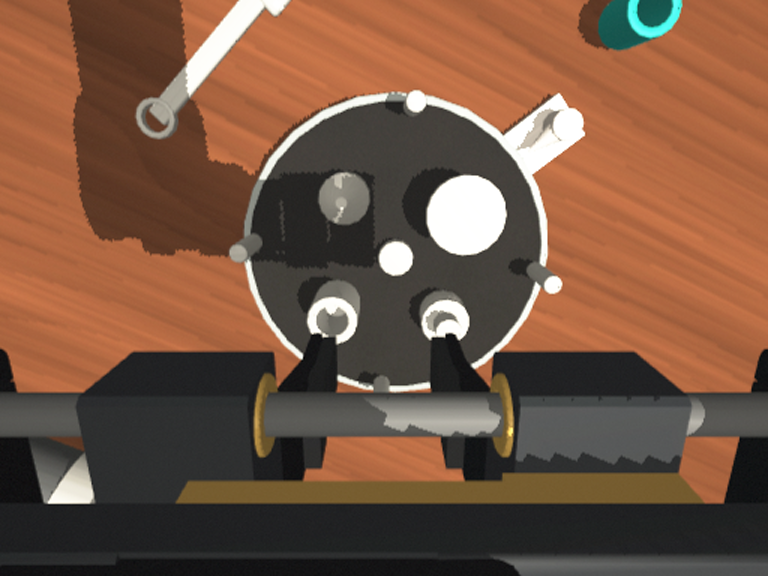

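The wrist view shows the pointer post top at (569,124), the flange centre at (467,215), and post tops at (416,102), (240,252) and (552,284). The flange still looks slightly short of the pointer or close to it, so I'll measure.

```bash
python3 - <<'E'
from h import *
import pickle,cv2
from scipy.spatial.transform import Rotation as R
s,g=pickle.load(open("w3.pkl","rb"))
T=np.eye(4);T[:3,:3]=R.from_rotvec(s['tool_rot']).as_matrix();T[:3,3]=s['position'];C=T@g["T_tool_cam"]
gray=cv2.cvtColor(g["pixels"],cv2.COLOR_RGB2GRAY);m=(gray>235).astype(np.uint8)
n,l,st,ce=cv2.connectedComponentsWithStats(m)
def comp(u,v):
    k=l[round(v/1.5),round(u/1.5)];print("comp",k,st[k],ce[k]);return ce[k]
f=lambda u,v,z:ray(g,(u+.5)/1.5-.5,(v+.5)/1.5-.5,z,C)
P=dict(a=f(416,102,.08),b=f(240,251,.08),d=f(552,284,.08),ptr=f(569,124,.035),fl=ray(g,*comp(467,215),.082,C))
c=(P['b']+P['d'])/2;print("c",c)
for c in (c,np.array([.5708,.1472])):
  for k,p in P.items():
    d=p-c;print(k,round(np.hypot(*d)*1e3,1),round(np.degrees(np.arctan2(d[1],d[0])),1))
x=g["pixels"][50:160,270:410,::-1];cv2.imwrite("pics/c4.png",cv2.resize(x,None,fx=5.4,fy=5.4,interpolation=cv2.INTER_CUBIC))
E
```

```text
comp 4 [ 285  117   52   53 2172] [310.6072744  142.94290976]
c [0.56956459 0.14752602]
a 113.5 -160.4
b 114.2 -71.0
d 114.2 109.0
ptr 164.9 153.0
fl 61.5 154.4
a 114.6 -160.8
b 113.5 -71.5
d 115.0 109.6
ptr 166.2 153.1
fl 62.7 154.6
```

View pics/c4.png

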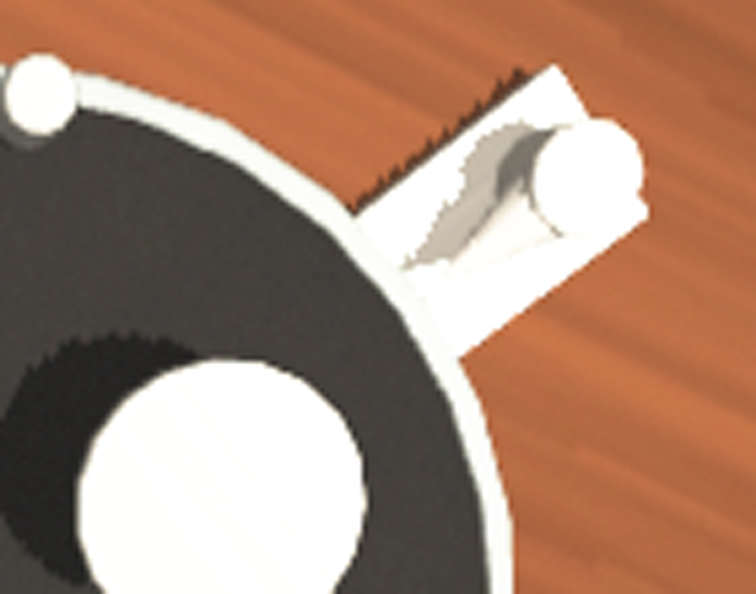

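The crop shows the pointer post top centred at (588,178) and the cone tip at about (437,266). I'll cross-check with the tip and with the side view.

```bash
python3 - <<'E'
from h import *
from bench import get_image
import pickle,cv2
from scipy.spatial.transform import Rotation as R
s,g=pickle.load(open("w3.pkl","rb"))
T=np.eye(4);T[:3,:3]=R.from_rotvec(s['tool_rot']).as_matrix();T[:3,3]=s['position'];C=T@g["T_tool_cam"]
c=np.array([.5700,.1474])
for n,u,v,z in(("tip",437,266,.025),("ptr",588,176,.035)):
    p=ray(g,270+u/5.4-.4,50+v/5.4-.4,z,C);d=p-c;print(n,np.hypot(*d),np.degrees(np.arctan2(d[1],d[0])))
h=get_image("side")
a=h["pixels"][180:310,150:310,::-1];cv2.imwrite("pics/c5.png",cv2.resize(a,None,fx=4.6,fy=4.6,interpolation=cv2.INTER_CUBIC))
E
```

```text
tip 0.13211379440977408 154.30840473454174
ptr 0.16494968650490827 153.25456543267674
```

View pics/c5.png

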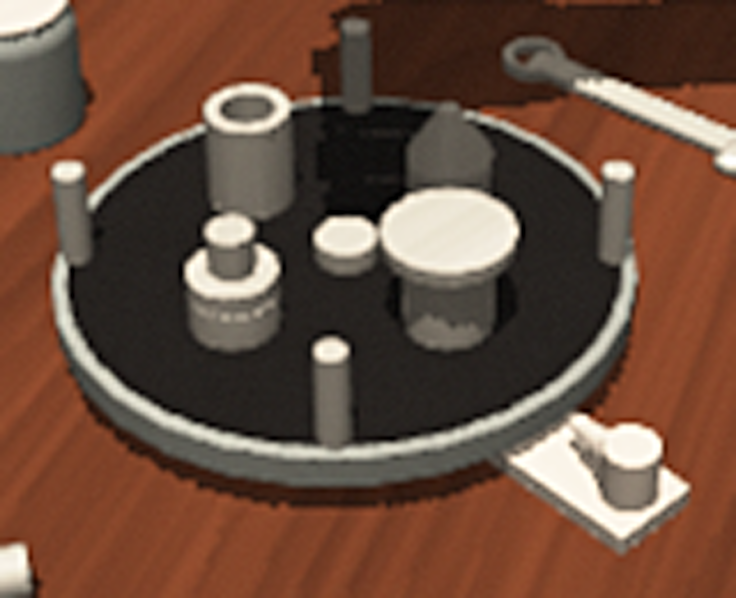

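All four post tops are visible now at (68,170), (354,27), (618,170) and (331,348), with the flange top at (450,231).

```bash
python3 - <<'E'
from h import *
from bench import get_image
g=get_image("side");Q={n:ray(g,150+u/4.6-.4,180+v/4.6-.4,z) for n,u,v,z in [("p1",68,170,.08),("p2",354,27,.08),("p3",618,170,.08),("p4",331,348,.08),("fl",450,231,.082),("ptr",633,442,.035),("tip",576,420,.025)]}
c=np.mean([Q[k] for k in("p1","p2","p3","p4")],0);print(c)
for n,p in Q.items():
    d=p-c;print(n,"r",round(np.hypot(*d)*1e3,1),"ang",round(np.degrees(np.arctan2(d[1],d[0])),1))
E
```

```text
[0.57111419 0.14717634]
p1 r 114.7 ang 19.2
p2 r 113.8 ang -70.4
p3 r 114.8 ang -160.6
p4 r 114.1 ang 109.5
fl r 63.0 ang 154.2
ptr r 164.1 ang 153.9
tip r 132.8 ang 154.8
```

Both views put the flange at 154.3° and the pointer at 153.8–154.3°, so they are within 0.5° (about 0.5 mm). The deck is standing still and the arm is clear, so I'm handing in.

```bash
python3 -c "
from bench import job;print(job.close_job())"
```

```text
the job is handed in; nothing more can be done
None
```

The carousel was turned about 120° by one rim post, and the flanged adaptor now stands at the pointer, within about 0.5° by two camera views. The adaptors are upright, the deck was still, and the job is handed in.

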